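Find which lid fits which sample pot and screw both home

TASK

The two pots in the sloping rack are open and their two white lids lie on the desk. The lids look alike, but their threads differ and each fits only one of the pots: try them, and screw each lid clockwise onto the pot it fits until it is fully home on the rim. Leave the glue stick, the tape measure and the closed paint pot where they stand.

Things in the scene. Friction and masses are not known exactly. Their poses are not given: they have to be found in the camera images.
- rack: fixed sloping stand of grey steel sheet, 98 x 236 mm, two open green pots (56 mm square) stuck fast in its cups 122 mm apart. Origin: centre of underside; x away from the robot, y left, z up. Pot neck 41 mm across, thread 52; pot shoulder 18 mm below the rim. One pot has 3 thread starts, the other 4; sides vary. A thread gap is above the orange tick on each shoulder, on the pot's -x side.
- left_mouth (a point): centre of the left pot's rim. z: pot axis, leaning 30 deg from vertical to the robot; x: up the slope, away from the robot; y: left. Right lid, bar over tick (-x, within 5 deg): drops in, 2 to 4 mm proud; turned clockwise seen from above it winds down about 4 mm in 60 deg, then is tight and home: lid origin 14.5 mm below this point along z, its top plate on the rim.
- right_mouth (a point): centre of the right pot's rim, axes and ways as at left_mouth. Wrong lid: stays 8 to 10 mm proud of home on top of the threads, turns without winding down, lifts straight off. A right lid set down 5 to 20 deg anticlockwise of the tick also rests 8 to 10 mm proud, but drops in when turned slowly clockwise while being pressed down lightly (about 8 N) and followed.
- lid_1: loose white ribbed lid with a green disc on top, 59 mm diameter, 17.5 mm high, 30 g, top up on the desk. Origin: centre of its open lower edge; z up out of the top; orange bar on top, 20 mm from the centre, points along -x. Skirt 54 mm inside, with 3 or 4 lugs 2 to 7 mm above the edge, one under the bar; they catch under the threads. Which lid has 3 is hidden.
- lid_2: the second loose lid; from outside exactly like lid_1, same sizes and axes. It has 4 lugs if lid_1 has 3, and 3 if lid_1 has 4. The lid fits the pot with as many thread starts.
- paint_pot_4: bystander: closed round sample pot with an ochre band, 53 mm in diameter, 61 mm high, loose on the desk. Origin: centre of its underside.
- tape_measure: bystander: yellow tape measure, 33 x 80 x 61 mm, loose on the desk. Origin: centre of its underside.
- glue_stick: bystander: red and yellow glue stick standing upright, 27 mm in diameter, 92 mm high, loose on the desk. Origin: centre of its underside.

How it is judged:
By the outcome, as a careful person would: the job done as asked, in the order asked, and still so for the second after the job is handed in, with the robot touching nothing.
It also fails if it takes over 67 s, if anything falls off the work surface, if the arm or the gripper's body presses on something with over 40 N, if the wrist force passes 120 N, or if a joint passes its speed limit or range.

ROBOT

A 6-joint arm with a two-finger parallel gripper is mounted at the origin on a cart in front of the work surface, level with it; the furniture and walls round the work are solid. World frame = base frame: x ahead of the robot, y to its left, z up, the work surface at z = 0. Lengths are in mm, angles in rad, forces in N, time in s.
With the tool pointing down it reaches from about 325 to 775 mm from the base axis. Payload 9.3 kg.
Tool frame: the origin (TCP) lies at the very end of the fingers, on their centre line; the grasp point (between the pads) lies 19 mm behind it; z points along the fingers, y is the line along which they close (so a half turn about z gives the same grasp; the last joint's range is limited). The gripper opens to 85 mm and grips with 20 to 120 N. Pads are 22 mm wide; open, the fingers measure 114 mm over their backs; the gripper's body (76 mm by 85 mm) begins 54 mm behind the grasp point. The pads swing forward as they close: fully open they stand 13 mm farther back than shut.
Start: joints at [1.082, 0.259, 0.021, 1.334, 0, 1.418], TCP at [181.24, 519.277, 231.279] pointing down, gripper open.
Joint ranges: [-3.04, 3.04], [-0.91, 1.82], [-1.04, 1.36], [-1.92, 1.95], [-1.52, 1.45], [-3.14, 3.14]. Speed limits (rad/s): [2.22, 2.22, 2.79, 3.14, 3.14, 3.14].

INTERFACE

Orientations are given as a unit quaternion [x, y, z, w].
In Python, from rig import robot, imaging, workorder gives the robot as it stands.
- The arm moves only by the tool drive_tool, never from a script. Its argument "motion" is text: rows parted by semicolons, each of 7 numbers parted by spaces: the turn, a rotation vector about the tool's x, y, z in rad, then the shift along the tool's x, y, z in m, then the finger opening in m, from 0 to 0.0854. In form: rx ry rz x y z jaw; .... A call has 1 to 12 rows; each row is the pose to reach, as a shift and turn from the pose commanded when the call began, along the tool's axes at that moment; what a row does not reach only later rows make up. A row lasts 1/12 s, in which the tool goes at most 41.7 mm and 7.16 degrees, less where a joint would pass 70% of its speed; a pose out of reach is approached as far as the arm can. A call with a gripper value outside its range is refused whole. The fingers move at their own pace and stop on an object; "grip_force" is the grip in N (left out, the last holds). Time passes only in rows, so rows that repeat a pose let the fingers close. It gives the time, the measured TCP pose, the force, the opening and the grip force at its end, in the units of the state.
- robot.sense(): the state, without advancing time (a new reading comes with each control period).
- imaging.camera(name): name is "scene" or "top" or "wrist"; returns (picture, depth): 384x512x3 uint8, red, green, blue; 384x512 float32, mm along the optical axis (not along the pixel's ray), 0 where there is no reading.
- imaging.camera_info(name): a dict with "K" (3x3 intrinsics, pixels), "k1" (the pictures are not rectified: a ray, as slopes to the right and down, at radius r is drawn at 1 + k1 r^2 times it, then the intrinsics apply), "R" (3x3) and "t" (3): a world point X has camera coordinates R X + t. Camera axes: x right, y down, z forward; pixel columns grow to the right and rows downward; lengths in mm; the calibration is good to about 2 mm. A picture is of the moment at which its call begins: read the wrist's pose just before it. camera_info takes no time and is no camera call; for the wrist camera it gives the pose at the moment of the call.
- workorder.close_job(): hands the job in; it is judged then, once.
The state is a dict: "time_s": time; "joint_positions": joint angles; "joint_vel": joint speeds; "effort": joint torques, N m; "eef_pos": TCP position; "orientation": TCP orientation; "force": force on the tool from outside, world axes, zero at the start; "torque": the same for the moment, N m; "gripper_width": finger opening in mm; "grip_force": force on a finger pad.
Only numpy, scipy, OpenCV 4.12 (cv2) and the standard library are available. Lean on these libraries where they do the work, as an engineer would, in place of code of your own. Each camera call takes 0.05 s, during which the arm holds its last target. There are 200 camera calls.

## Working session

There is one attempt and no reset: what is moved stays moved. The work goes in short steps, Python scripts to look and compute and a tool call to move; the robot and the scene stay as the last step left them, time stands still between calls to the robot, and variables do not carry over. Pictures are saved under pics/ and viewed, at most 10 in all, crops included, and the job is handed in when it is done.

Besides the shell and the picture viewer there is one more tool, called after "Call:" as name(argument=value, ...), one argument or row to a line, values as JSON. drive_tool: Moves the arm, as the interface text tells. Its arguments: {"type":"object","properties":{"motion":{"type":"string"},"grip_force":{"type":"number"}},"required":["motion"]}

```bash
ls; mkdir -p pics; python3 - <<'E'
from rig import robot, imaging
import cv2,numpy as np
print(robot.sense())
for n in ("scene","top"):
    p,d=imaging.camera(n); np.savez(f"pics/{n}.npz",p=p,d=d)
    i=imaging.camera_info(n); print(n,i)
    cv2.imwrite(f"pics/{n}0.png",cv2.resize(p[:,:,::-1],(768,576)))
E
```

```text
pics
{'time_s': 0.0, 'joint_positions': array([1.08240855e+00, 2.59184135e-01, 2.07351439e-02, 1.33367680e+00,
       3.72150510e-05, 1.41821932e+00]), 'joint_vel': array([-0.00089346,  0.00044679,  0.00072081,  0.00152837, -0.00126903,
       -0.00043458]), 'effort': array([-7.64440974e-04, -5.55638087e+01,  3.44534576e+01,  1.36913071e-02,
       -1.62137740e-04,  4.40211878e-06]), 'eef_pos': array([181.09198126, 519.03269174, 230.66006061]), 'orientation': array([ 1.67117533e-01,  9.85936757e-01, -6.25022775e-04, -2.27066372e-04]), 'force': array([-0.22847989,  0.51987755,  0.62211631]), 'torque': array([ 0.01669356, -0.00353135, -0.02499979]), 'grip_force': 0.0, 'gripper_width': 85.3114583926036}
scene {'K': array([[404.24502469,   0.        , 255.72673032],
       [  0.        , 404.24502469, 196.03091137],
       [  0.        ,   0.        ,   1.        ]]), 'k1': 0.024758051077136085, 'R': array([[ 0.83171777, -0.55505229,  0.01274801],
       [-0.29582506, -0.46247547, -0.83582532],
       [ 0.4698224 ,  0.69139959, -0.54884744]]), 't': array([-446.37874637,  264.4839715 , 1047.58514528])}
top {'K': array([[382.57972097,   0.        , 255.75594685],
       [  0.        , 382.57972097, 195.00756873],
       [  0.        ,   0.        ,   1.        ]]), 'k1': -0.07889221897393028, 'R': array([[-0.02343809, -0.99971596,  0.0043198 ],
       [-0.99428324,  0.02286004, -0.1042989 ],
       [ 0.10417052, -0.00673967, -0.99453662]]), 't': array([  56.69578052,  574.38590068, 1087.83037534])}
```

View pics/scene0.png

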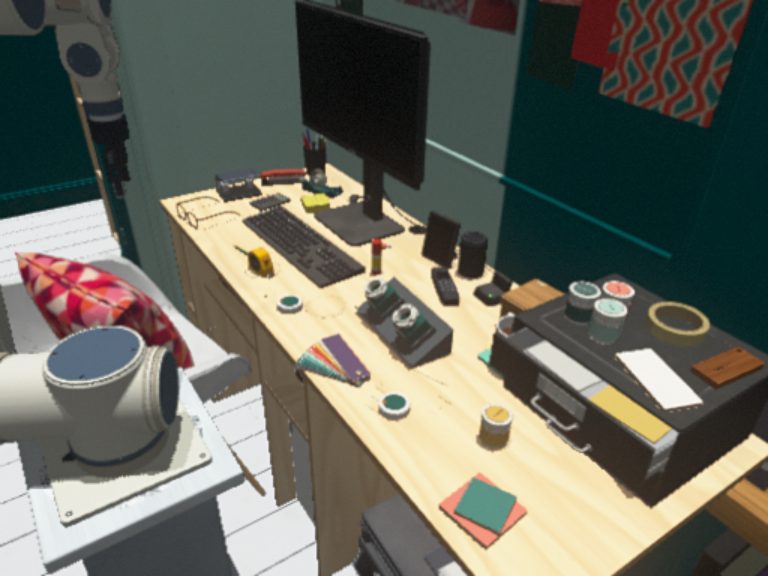

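View pics/top0.png

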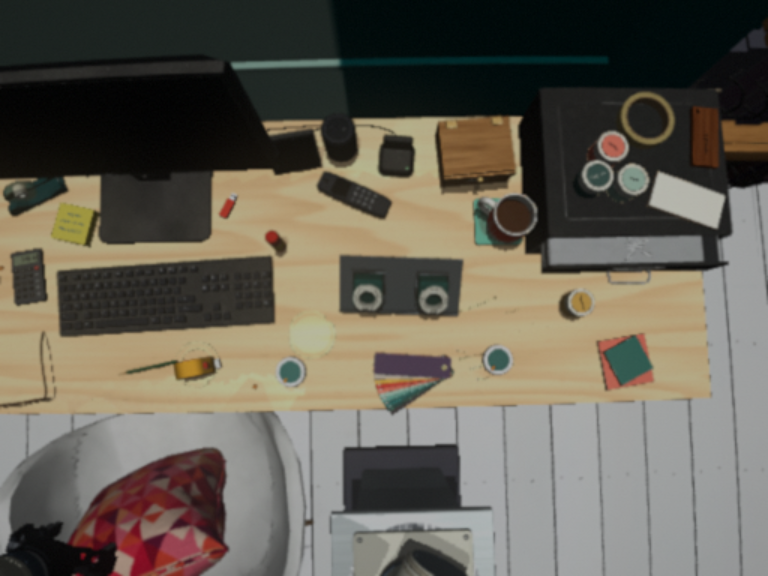

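The scene view (768-wide) shows lids at (290,303) and (394,405), and pots at (377,290) and (406,316). The top view shows lids at (291,372) and (498,360), pot rims at (368,297) and (433,298), the glue stick at (275,240), the tape at (197,368) and the ochre pot at (579,303).

```bash
cat > h.py <<'E'
import numpy as np, cv2
from rig import robot, imaging
from scipy.spatial.transform import Rotation as Ro
from scipy.optimize import least_squares
def slopes(i,uv):
    K=i["K"]; uv=np.atleast_2d(np.asarray(uv,float))
    return cv2.undistortPoints(uv.reshape(-1,1,2),K,np.array([i["k1"],0,0,0,0.]),None,None).reshape(-1,2)
def ray(i,uv):
    s=slopes(i,uv); d=np.c_[s,np.ones(len(s))]@i["R"]; return -i["R"].T@i["t"],d
def cloud(i,d):
    v,u=np.mgrid[0:d.shape[0],0:d.shape[1]]
    s=slopes(i,np.c_[u.ravel(),v.ravel()])
    X=(np.c_[s,np.ones(len(s))]*d.reshape(-1,1)-i["t"])@i["R"]
    X[d.ravel()==0]=np.nan
    return X.reshape(d.shape+(3,))
def onplane(i,uv,z):
    c,d=ray(i,uv); return c+d*((z-c[2])/d[:,2])[:,None]
def tri(obs):
    A=np.zeros((3,3));b=np.zeros(3)
    for i,uv in obs:
        c,d=ray(i,uv); d=d[0]/np.linalg.norm(d[0]); P=np.eye(3)-np.outer(d,d);A+=P;b+=P@c
    return np.linalg.solve(A,b)
def proj(i,X):
    c=np.atleast_2d(X)@i["R"].T+i["t"]; s=c[:,:2]/c[:,2:]; r=(s**2).sum(1,keepdims=True)
    s=s*(1+i["k1"]*r); return s@i["K"][:2,:2].T+i["K"][:2,2]
E
python3 - <<'E'
from h import *
S=2/3
I={n:imaging.camera_info(n) for n in("scene","top")}
C={n:cloud(I[n],np.load(f"pics/{n}.npz")["d"]) for n in I}
pts=dict(lidL=((290,302),(291,372)),lidR=((394,404),(498,360)),potL=((377,289),(368,297)),potR=((407,316),(433,298)),pp4=((496,413),(580,302)),tape=((260,258),(197,368)),glue=((376,241),(272,237)))
for k,(s,t) in pts.items():
    s=np.array(s)*S;t=np.array(t)*S
    f=lambda n,p:np.nanmedian(C[n][int(p[1])-2:int(p[1])+3,int(p[0])-2:int(p[0])+3].reshape(-1,3),axis=0).round(0)
    print(k,"tri",tri([(I["scene"],s),(I["top"],t)]).round(0),"top",f("top",t),"sc",f("scene",s))
print("desk z",np.nanmedian(C["top"][235:255,205:230,2]),np.nanmedian(C["scene"][260:275,290:310,2]))
i=imaging.camera_info("wrist");s=robot.sense();R=Ro.from_quat(s["orientation"]).as_matrix()
print(i["K"],i["k1"]); c=-i["R"].T@i["t"]; print("cam in tool",R.T@(c-s["eef_pos"]),(i["R"]@R).round(3)); print(R.round(3))
E
```

```text
lidL tri [427. 226.  18.] top [425. 227.  18.] sc [428. 228.  18.]
lidR tri [ 440. -178.   16.] top [ 439. -177.   19.] sc [ 438. -179.   18.]
potL tri [563.  72.  90.] top [562.  74.  83.] sc [565.  79.  89.]
potR tri [558. -48.  92.] top [559. -46.  84.] sc [564. -40.  89.]
pp4 tri [ 546. -331.   62.] top [ 546. -329.   62.] sc [ 546. -330.   62.]
tape tri [437. 403.  46.] top [438. 401.  57.] sc [431. 395.  52.]
glue tri [678. 248.  94.] top [678. 250.  91.] sc [683. 257.  90.]
desk z 0.012971561731397779 0.47654093790741014
[[334.54509669   0.         253.63741528]
 [  0.         334.54509669 189.10192002]
 [  0.           0.           1.        ]] -0.07758698850379249
cam in tool [  73.57936737   -0.44426704 -143.23860922] [[-0.001  1.     0.   ]
 [-0.956 -0.001 -0.293]
 [-0.293 -0.001  0.956]]
[[-0.944  0.33  -0.001]
 [ 0.33   0.944 -0.001]
 [ 0.    -0.001 -1.   ]]
```

Call:
drive_tool(
  motion="0 0 0 -0.330 -0.195 0.080 0.0854;0 0 0 -0.330 -0.195 0.080 0.0854;0 0 0 -0.330 -0.195 0.080 0.0854;0 0 0 -0.330 -0.195 0.080 0.0854;0 0 0 -0.330 -0.195 0.080 0.0854;0 0 0 -0.330 -0.195 0.080 0.0854;0 0 0 -0.330 -0.195 0.080 0.0854;0 0 0 -0.330 -0.195 0.080 0.0854;0 0 0 -0.330 -0.195 0.080 0.0854;0 0 0 -0.330 -0.195 0.080 0.0854;0 0 0 -0.330 -0.195 0.080 0.0854;0 0 0 -0.330 -0.195 0.080 0.0854",
)

```text
time_s: 1.1
eef_pos: [428.7, 225.6, 150.8]
orientation: [0.168, 0.986, -0.0, -0.001]
force: [-0.1, -0.6, 0.3]
gripper_width: 85.4
grip_force: 0.0
```

```bash
cat >> h.py <<'E'
import os
def cmd():
    if os.path.exists("cmd.npz"):
        z=np.load("cmd.npz"); return z["p"],z["R"]
    yaw=np.arctan2(.3297,-.9441)
    R=np.array([[np.cos(yaw),np.sin(yaw),0],[np.sin(yaw),-np.cos(yaw),0],[0,0,-1.]]); return np.array([181.24,519.277,231.279]),R
def upd(v):
    "advance the tracked commanded pose by the last row of a move (rad, m)"
    p,R=cmd(); v=np.array(v.split()[:6],float); p=p+R@v[3:]*1e3; R=R@Ro.from_rotvec(v[:3]).as_matrix(); np.savez("cmd.npz",p=p,R=R)
    s=robot.sense(); print("cmd",p.round(1),"meas",s["eef_pos"].round(1),"F",s["force"].round(1),"j",s["joint_positions"].round(2),"t",round(s["time_s"],2))
    print("  rot err deg",np.degrees(Ro.from_matrix(R.T@Ro.from_quat(s["orientation"]).as_matrix()).as_rotvec()).round(2))
def go(p1,R1=None):
    p,R=cmd(); R1=R if R1 is None else R1
    rv=Ro.from_matrix(R.T@R1).as_rotvec(); d=R.T@(np.asarray(p1)-p)
    print("GO rotvec",rv.round(4),"shift m",(d/1e3).round(4),"rows>=",max(np.linalg.norm(d)/41.7,np.degrees(np.linalg.norm(rv))/7.16).round(1))
def down(yaw):
    "tool down with tool x at world angle yaw"
    c,s=np.cos(yaw),np.sin(yaw); return np.array([[c,s,0],[s,-c,0],[0,0,-1.]])
def snap(name):
    i=imaging.camera_info("wrist"); p,d=imaging.camera("wrist"); np.savez(f"pics/{name}.npz",p=p,d=d,**{k:i[k] for k in("K","k1","R","t")})
    cv2.imwrite(f"pics/{name}.png",cv2.resize(p[:,:,::-1],(768,576))); return i,p,d
def load(name):
    z=np.load(f"pics/{name}.npz"); return {k:z[k] for k in("K","R","t")}|{"k1":float(z["k1"])},z["p"],z["d"]
E
python3 - <<'E'
from h import *
print(cmd()[1].round(3)); upd("0 0 0 -.33 -.195 .08")
i,p,d=snap("w1")
hsv=cv2.cvtColor(p,cv2.COLOR_RGB2HSV)
for nm,lo,hi in(("orange",(5,120,120),(22,255,255)),("green",(75,60,40),(100,255,160))):
    m=cv2.inRange(hsv,lo,hi); n,_,st,ce=cv2.connectedComponentsWithStats(m)
    for k in range(1,n):
        if st[k,4]>15: print(nm,st[k],ce[k].round(1),onplane(i,ce[k],17.5).round(1))
E
```

```text
[[-0.944  0.33   0.   ]
 [ 0.33   0.944  0.   ]
 [ 0.     0.    -1.   ]]
cmd [428.5 226.4 151.3] meas [428.7 225.6 150.8] F [-0.1 -0.6  0.3] j [ 0.31  0.19 -0.28  1.1   0.    0.65] t 1.1
  rot err deg [0.04 0.07 0.13]
orange [ 465   96   47   57 1764] [491.4 126.7] [[453.8 431.5  17.5]]
orange [324 109   9  11  76] [328.1 113.9] [[398.6 299.9  17.5]]
orange [261 149   6  10  38] [263.7 153.1] [[411.8 239.8  17.5]]
orange [ 64 188   8   9  19] [ 68. 192.] [[386.3  64.7  17.5]]
orange [  0 206  84  37 551] [ 46.5 222.8] [[405.7  30.1  17.5]]
green [ 242  151   43   49 1022] [265.5 176.4] [[431.5 234.7  17.5]]
green [   0  158   58   69 1445] [ 25.2 189.4] [[370.5  27.3  17.5]]
green [ 70 190  12  15  38] [ 75.4 196.6] [[392.4  69.2  17.5]]
```

View pics/w1.png

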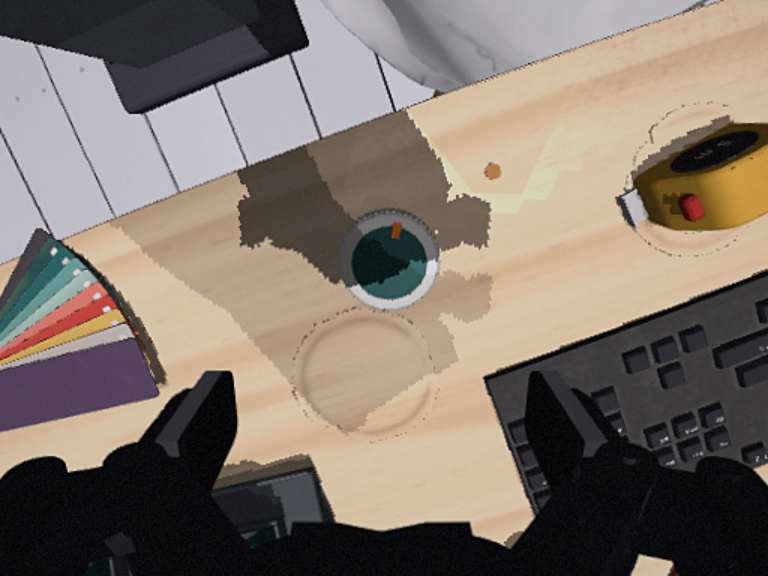

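The picture shows the left lid centred at (390,259) in the 768-wide image with its orange bar at (396,230), and clear space around it for the fingers. Next I look at the pots.

Call:
drive_tool(
  motion="0 0 -0.337 -0.176 -0.165 -0.079 0.0854;0 0 -0.337 -0.176 -0.165 -0.079 0.0854;0 0 -0.337 -0.176 -0.165 -0.079 0.0854;0 0 -0.337 -0.176 -0.165 -0.079 0.0854;0 0 -0.337 -0.176 -0.165 -0.079 0.0854;0 0 -0.337 -0.176 -0.165 -0.079 0.0854;0 0 -0.337 -0.176 -0.165 -0.079 0.0854;0 0 -0.337 -0.176 -0.165 -0.079 0.0854;0 0 -0.337 -0.176 -0.165 -0.079 0.0854",
)

```text
time_s: 1.9
eef_pos: [540.1, 13.5, 230.2]
orientation: [-0.001, 1.0, 0.0, -0.0]
force: [0.1, 0.8, 0.4]
gripper_width: 85.2
grip_force: 0.0
```

```bash
python3 - <<'E'
from h import *
upd("0 0 -.337 -.176 -.165 -.079")
i,p,d=snap("w2")
hsv=cv2.cvtColor(p,cv2.COLOR_RGB2HSV); C=cloud(i,d)
m=cv2.inRange(hsv,(5,110,90),(22,255,255)); n,_,st,ce=cv2.connectedComponentsWithStats(m)
for k in range(1,n):
    if st[k,4]>6:
        u,v=ce[k].astype(int); print("orange",st[k],ce[k].round(1),C[v,u].round(1))
z=C[...,2]
print("rim px count",((z>80)&(z<130)).sum())
# lid 1 from w1
i,p,d=load("w1"); C=cloud(i,d)
q=C[...,:2]-[428,228]; r=np.hypot(q[...,0],q[...,1]); m=(r<45)&(C[...,2]>14)&(C[...,2]<22)
P=C[m]; (cx,cy),rad=cv2.minEnclosingCircle(P[:,:2].astype(np.float32)); print("lid L",P.mean(0).round(1),np.median(P[:,2]),(cx,cy),rad,m.sum())
E
```

```text
cmd [540.3  12.6 230.3] meas [540.1  13.5 230.2] F [0.1 0.8 0.4] j [-0.13  0.24 -0.    1.33  0.   -0.13] t 1.9
  rot err deg [-0.03  0.02 -0.01]
orange [303  21   3  10  27] [304.  26.] [405.4  62.9  14. ]
orange [185  27  23   3  47] [197.7  28.2] [407.9 -44.   12.4]
orange [472  33   8   9  39] [475.4  37.3] [411.8 240.   17.9]
orange [157  34   2   7   7] [157.6  37. ] [415.6 -85.4  11.2]
orange [75 45  8 10 41] [78.4 49.5] [ 425.7 -166.2   18.1]
orange [ 65 380  23   4  72] [ 75.9 381.8] [ 798.3 -202.2   76.5]
orange [442 382   5   2   7] [444.1 382.7] [8.875e+02 3.024e+02 4.000e-01]
rim px count 7539
lid L [427.4 230.   18.3] 18.32578241458854 (428.67962646484375, 229.6707305908203) 29.583759307861328 3503
```

View pics/w2.png

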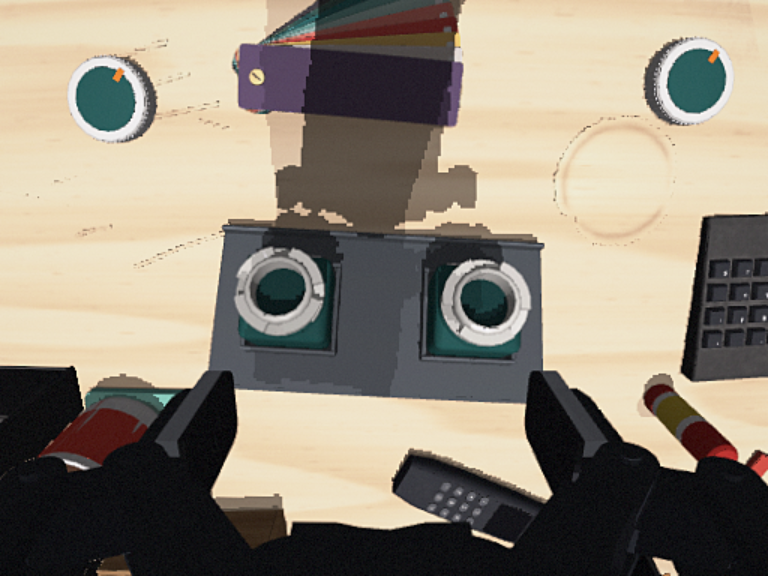

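The picture shows both lids (bars at (118,75) and (713,57)), and the pot rims at (280,292) for the right pot and (485,300) for the left. The ticks are hidden in shadow. I now fit the rack plane and rims from the depth image.

```bash
cat > fitrack.py <<'E'
from h import *
def rack(name,seeds=((280,292),(485,300))):
    i,p,d=load(name); C=cloud(i,d); s2=2/3
    X=C.reshape(-1,3)
    m=(np.abs(X[:,0]-575)<70)&(np.abs(X[:,1]-13)<130)&(X[:,2]>6)&(X[:,2]<130); X=X[m]
    # slope sheet by ransac near expected normal
    rng=np.random.default_rng(0);best=None
    for _ in range(3000):
        a=X[rng.choice(len(X),3,False)]; n=np.cross(a[1]-a[0],a[2]-a[0]); l=np.linalg.norm(n)
        if l<500: continue
        n=n/l*np.sign(n[2])
        if abs(n@[-.5,0,.866])<.95: continue
        c=(np.abs((X-a[0])@n)<1.5).sum()
        if best is None or c>best[0]: best=(c,n,a[0])
    c,n,a=best; I=X[np.abs((X-a)@n)<2]; cen=I.mean(0); n=np.linalg.svd(I-cen)[2][2]; n*=np.sign(n[2])
    print(name,"sheet normal",n.round(4),"tilt",np.degrees(np.arccos(n[2])).round(2),"yaw",np.degrees(np.arctan2(-n[1],-n[0])).round(2),"n",len(I))
    h=(X-cen)@n; print("  height hist above sheet",np.histogram(h,bins=np.arange(10,80,3)))
    return n,cen,X,h,C,p
if __name__=="__main__":
    import sys
    n,cen,X,h,C,p=rack(sys.argv[1])
    yaw=np.arctan2(-n[1],-n[0])
    hs=np.histogram(h,bins=np.arange(10,80,1)); 
    top=h>np.percentile(h,99.7)-4
    ex=np.cross([0,1,0],n); 
    for nm,sg in(("L",1),("R",-1)):
        T=X[top&((X[:,1]-13)*sg>0)]
        z=np.median((T-cen)@n)
        ey=np.cross(n,[1,0,0]);ey/=np.linalg.norm(ey);e1=np.cross(ey,n)
        uv=np.c_[(T-cen)@e1,(T-cen)@ey]
        f=lambda q:np.clip(np.abs(np.hypot(uv[:,0]-q[0],uv[:,1]-q[1])-q[2]),0,99)
        (a,b),r=cv2.minEnclosingCircle(uv.astype(np.float32))
        r0=np.hypot(*(uv-[a,b]).T)
        print(nm,"rim centre",(cen+a*e1+b*ey+z*n).round(1),"outer r",round(r,1),"inner r",np.percentile(r0,2).round(1),"h",z.round(1),len(T))
        mc=uv.mean(0);print("  mean",(cen+mc[0]*e1+mc[1]*ey+z*n).round(1))
E
python3 fitrack.py w2
python3 - <<'E'
from h import *
i,p,d=load("w2"); C=cloud(i,d); hsv=cv2.cvtColor(p,cv2.COLOR_RGB2HSV)
for nm,c0,bar in(("L",(428,229),(475.4,37.3)),("R",(440,-178),(78.4,49.5))):
    r=np.hypot(C[...,0]-c0[0],C[...,1]-c0[1]); m=(r<40)&(C[...,2]>14)&(C[...,2]<22)
    P=C[m]; (cx,cy),rad=cv2.minEnclosingCircle(P[:,:2].astype(np.float32))
    b=onplane(i,bar,18)[0]; print(nm,(cx,cy),rad,np.median(P[:,2]),"bar",b.round(1),"dist",np.hypot(b[0]-cx,b[1]-cy),"ang",np.degrees(np.arctan2(b[1]-cy,b[0]-cx)))
E
```

```text
w2 sheet normal [-0.4995  0.0292  0.8658] tilt 30.02 yaw -3.35 n 13181
  height hist above sheet (array([ 148,  542,  348,   61,   64,   51,   57,   73,   65,   73,  336,
        854,  455,   78, 1619,   95,  388,  416,  902, 1538,  348,    0,
          0]), array([10, 13, 16, 19, 22, 25, 28, 31, 34, 37, 40, 43, 46, 49, 52, 55, 58,
       61, 64, 67, 70, 73, 76, 79]))
L rim centre [560.4  74.6  97.2] outer r 26.1 inner r 16.0 h 68.3 1008
  mean [562.   74.   98.1]
R rim centre [553.7 -47.   97.3] outer r 25.9 inner r 16.1 h 68.2 1009
  mean [554.1 -46.5  97.5]
L (428.6790466308594, 229.91526794433594) 30.07350730895996 18.348787181962358 bar [412.1 240.4  18. ] dist 19.625724044734802 ang 147.56926049718345
R (441.9978942871094, -176.336181640625) 29.791582107543945 18.311381800147643 bar [ 426.2 -165.8   18. ] dist 19.001110290093425 ang 146.42247724902262
```

```bash
python3 - <<'E'
from h import *
i,p,d=load("w2"); C=cloud(i,d); pc,R=cmd()
T=(C-pc)@R
m=(np.abs(T[...,1])>38)&(np.abs(T[...,1])<60)&(np.abs(T[...,0])<14)&(T[...,2]>-60)&(T[...,2]<15)
print("tip z max (tool), open:",[np.percentile(T[m&(T[...,1]*s>0)][:,2],[50,95,99,100]).round(1) for s in(1,-1)])
go([428.7,229.8,60],down(np.radians(148.4)))
E
```

```text
tip z max (tool), open: [array([-39.2, -18.7, -15.1, -13.5]), array([-39.2, -18.6, -15.2, -13.3])]
GO rotvec [0.     0.     0.5525] shift m [0.1113 0.2173 0.1703] rows>= 7.1
```

Call:
drive_tool(
  motion="0 0 0.5525 0.1113 0.2172 0.1703 0.0854;0 0 0.5525 0.1113 0.2172 0.1703 0.0854;0 0 0.5525 0.1113 0.2172 0.1703 0.0854;0 0 0.5525 0.1113 0.2172 0.1703 0.0854;0 0 0.5525 0.1113 0.2172 0.1703 0.0854;0 0 0.5525 0.1113 0.2172 0.1703 0.0854;0 0 0.5525 0.1113 0.2172 0.1703 0.0854;0 0 0.5525 0.1113 0.2172 0.1703 0.0854;0 0 0.5525 0.1113 0.2172 0.1703 0.0854;0 0 0.5525 0.1113 0.2172 0.1703 0.0854",
)

```text
time_s: 2.78
eef_pos: [427.8, 230.8, 60.2]
orientation: [0.271, 0.963, -0.0, -0.0]
force: [0.1, -0.5, 0.6]
gripper_width: 85.7
grip_force: 0.0
```

```bash
python3 - <<'E'
from h import *
upd("0 0 0.5525 0.1113 0.2172 0.1703")
i,p,d=snap("w3"); hsv=cv2.cvtColor(p,cv2.COLOR_RGB2HSV); C=cloud(i,d)
m=cv2.inRange(hsv,(5,110,60),(22,255,255)); n,_,st,ce=cv2.connectedComponentsWithStats(m)
for k in range(1,n):
    if st[k,4]>30:
        b=onplane(i,ce[k],18)[0]; print(st[k],ce[k].round(1),b.round(1),np.degrees(np.arctan2(b[1]-229.8,b[0]-428.7)).round(1))
r=np.hypot(C[...,0]-428,C[...,1]-229); m=(r<40)&(C[...,2]>14)&(C[...,2]<22); P=C[m]; print(cv2.minEnclosingCircle(P[:,:2].astype(np.float32)),np.median(P[:,2]),len(P),P.min(0),P.max(0))
E
```

```text
cmd [428.7 229.7  60. ] meas [427.8 230.8  60.2] F [ 0.1 -0.5  0.6] j [ 0.32  0.27 -0.43  0.87 -0.    0.87] t 2.78
  rot err deg [ 0.02  0.   -0.21]
[ 471   53   41   77 1794] [496.6  93.6] [436.6 384.5  18. ] 87.1
[327 103  15  16 178] [334.1 110.5] [397.9 300.1  18. ] 113.6
[250 180   8  15 114] [253.3 186.8] [412.  239.8  18. ] 149.1
[ 10 278  12  11  39] [ 15.6 282.9] [386.   68.5  18. ] -104.8
[ 20 298  35  16 108] [ 36.1 304.6] [406.1  69.3  18. ] -98.0
((428.5569763183594, 229.7366943359375), 29.57147789001465) 18.30191042505887 6814 [399.12090011 200.75768787  14.0249551 ] [457.27535138 259.14464431  20.6494662 ]
```

Call:
drive_tool(
  motion="0 0 0.012 0 0 0.035 0.0854;0 0 0.012 0 0 0.052 0.0854;0 0 0.012 0 0 0.060 0.0854;0 0 0.012 0 0 0.060 0.072;0 0 0.012 0 0 0.060 0.064;0 0 0.012 0 0 0.060 0.055;0 0 0.012 0 0 0.060 0.050;0 0 0.012 0 0 0.060 0.050;0 0 0.012 0 0 0.060 0.050",
  grip_force=50,
)

```text
time_s: 3.58
eef_pos: [429.9, 229.5, 1.7]
orientation: [0.278, 0.961, 0.0, 0.001]
force: [-1.3, -3.1, 6.4]
gripper_width: 57.0
grip_force: 52.9
```

Call:
drive_tool(
  motion="0 0 0 0 0 -0.03 0.050;0 0 0 0 0 -0.07 0.050;0 0 0 0 0 -0.11 0.050;0 0 0 0 0 -0.15 0.050;0 0 0 0 0 -0.15 0.050",
)

```text
time_s: 4.0
eef_pos: [432.0, 230.7, 158.5]
orientation: [0.278, 0.961, 0.004, 0.005]
force: [0.1, 0.5, -0.9]
gripper_width: 57.5
grip_force: 53.8
```

```bash
cat >> h.py <<'E'
def held(name):
    "lid held: centre, top height and bar angle in the tool frame"
    s=robot.sense(); i,p,d=snap(name); C=cloud(i,d); pc=s["eef_pos"];R=Ro.from_quat(s["orientation"]).as_matrix(); T=(C-pc)@R
    hsv=cv2.cvtColor(p,cv2.COLOR_RGB2HSV)
    m=(np.hypot(T[...,0],T[...,1])<34)&(T[...,2]>-25)&(T[...,2]<-8)&(hsv[...,2]>0)
    m&=~((np.abs(T[...,1])>27.5)&(np.abs(T[...,0])<13)); P=T[m]; print("held top z",np.percentile(P[:,2],[5,50,95]).round(1),"x",np.percentile(P[:,0],[0.3,99.7]).round(1),"y",np.percentile(P[:,1],[.3,99.7]).round(1))
    z=np.median(P[:,2]); o=cv2.inRange(hsv,(5,110,50),(22,255,255))>0; o&=m
    b=np.median(T[o],axis=0) if o.any() else np.full(3,np.nan)
    (cx,cy),r=cv2.minEnclosingCircle(P[np.abs(P[:,2]-z)<2.5][:,:2].astype(np.float32)); print("circle",round(cx,1),round(cy,1),round(r,1),"bar",b.round(1),"bar angle about tool z from tool x",np.degrees(np.arctan2(b[1]-cy,b[0]-cx)).round(1),"n",o.sum())
E
python3 - <<'E'
from h import *
upd("0 0 0.012 0 0 .06"); upd("0 0 0 0 0 -.15")
held("w4")
E
```

```text
cmd [428.7 229.7  -0. ] meas [432.  230.7 158.5] F [ 0.1  0.5 -0.9] j [ 0.32  0.18 -0.27  1.11  0.    0.88] t 4.0
  rot err deg [-0.57 -0.46 -0.01]
cmd [428.7 229.7 150. ] meas [432.  230.7 158.5] F [ 0.1  0.5 -0.9] j [ 0.32  0.18 -0.27  1.11  0.    0.88] t 4.0
  rot err deg [-0.57 -0.46 -0.01]
held top z [-17.5 -16.5 -13.9] x [-25.4  30.3] y [-27.  27.]
circle 1.5 -0.5 29.5 bar [ 20.9  -0.9 -17.1] bar angle about tool z from tool x -1.4 n 227
```

View pics/w4.png

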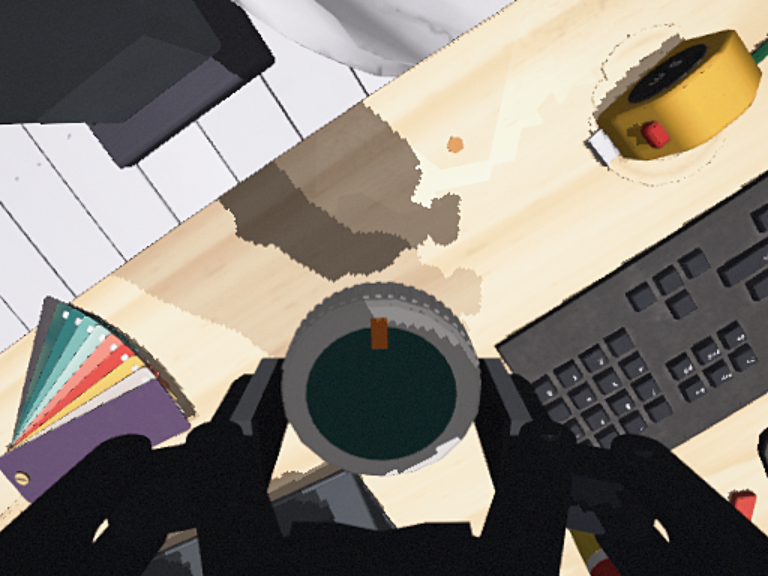

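The picture shows the lid held squarely, with its bar at (379,333) along tool x. I now refine the rim from w2.

```bash
cat > rim.py <<'E'
from fitrack import *
psi=np.radians(-3.25); N=np.array([-.5*np.cos(psi),-.5*np.sin(psi),np.cos(np.pi/6)]); EY=np.array([-np.sin(psi),np.cos(psi),0]); EX=np.cross(EY,N)
def rims(name,pr=True):
    n,cen,X,h,C,p=rack(name); out={}
    for nm,c in(("L",[560.4,74.6,97.2]),("R",[553.7,-47,97.3])):
        c=np.array(c); D=X-c; q=np.c_[D@EX,D@EY,D@N]; r=np.hypot(q[:,0],q[:,1])
        q=q[(r<30)&(q[:,2]>-9)]; 
        # annulus of rim top: iterate circle centre from outer extreme of the top band by direction
        for _ in range(3):
            r=np.hypot(q[:,0],q[:,1])
        for a,b in((14,17),(17,19),(19,20.5),(20.5,22),(22,24),(24,26.5)):
            s=q[(r>a)&(r<b)]; print(nm,a,b,len(s),np.percentile(s[:,2],[10,50,90,98]).round(1))
        # fit centre: inner edge of the rim (hole) 
        t=q[q[:,2]>-1.0+np.percentile(q[:,2],97)-2.5]; ang=np.arctan2(t[:,1],t[:,0]); rr=np.hypot(t[:,0],t[:,1]); pts=[]
        for k in range(36):
            s=(np.floor((ang+np.pi)/(2*np.pi)*36)==k)&(rr>13)
            if s.sum()>3: pts.append(t[s][rr[s].argsort()[0:2]].mean(0))
        P=np.array(pts); f=least_squares(lambda v:np.hypot(P[:,0]-v[0],P[:,1]-v[1])-v[2],[0,0,16],loss="soft_l1")
        print(nm,"inner circle",f.x.round(2),np.abs(f.fun).mean().round(2))
if __name__=="__main__": rims("w2"); print(N,EX,EY)
E
python3 rim.py
python3 - <<'E'
from h import *
held("w5")
s=robot.sense(); print(s["eef_pos"],s["force"])
E
```

```text
w2 sheet normal [-0.4995  0.0292  0.8658] tilt 30.02 yaw -3.35 n 13181
  height hist above sheet (array([ 148,  542,  348,   61,   64,   51,   57,   73,   65,   73,  336,
        854,  455,   78, 1619,   95,  388,  416,  902, 1538,  348,    0,
          0]), array([10, 13, 16, 19, 22, 25, 28, 31, 34, 37, 40, 43, 46, 49, 52, 55, 58,
       61, 64, 67, 70, 73, 76, 79]))
L 14 17 265 [-7.2 -0.3  2.2  2.6]
L 17 19 285 [0.4 1.5 2.4 3.1]
L 19 20.5 219 [-2.6 -0.5  1.   1.7]
L 20.5 22 218 [-7.  -1.4 -0.3  0.2]
L 22 24 347 [-7.6 -1.9 -0.6  0.1]
L 24 26.5 405 [-7.8 -1.8 -0.7 -0.1]
L inner circle [ 0.33 -0.05 16.3 ] 0.2
R 14 17 276 [-6.5  0.6  2.4  3. ]
R 17 19 279 [0.3 1.6 2.4 3.4]
R 19 20.5 223 [-3.5 -0.7  0.9  1.6]
R 20.5 22 232 [-6.6 -1.4 -0.3  0.4]
R 22 24 365 [-7.4 -1.5 -0.5  0.1]
R 24 26.5 397 [-7.7 -1.8 -0.5  0.1]
R inner circle [ 0.07  0.17 16.24] 0.18
[-0.49919584  0.02834639  0.8660254 ] [ 0.86463255 -0.04909739  0.5       ] [0.05669279 0.99839167 0.        ]
held top z [-17.5 -16.5 -13.9] x [-25.4  30.4] y [-27.1  27.1]
circle 1.6 -0.4 29.4 bar [ 20.9  -0.9 -17. ] bar angle about tool z from tool x -1.6 n 231
[429.93496192 230.00351975 152.67360953] [-0.68765455 -0.16927868 -0.97576386]
```

```bash
cat >> rim.py <<'E'
M={"L":np.array([559.7,74.6,98.0]),"R":np.array([552.9,-46.9,98.1])}
def place(pot,h,bar,off,lid):
    "tool pose with lid origin h above the mouth, bar turned 'bar' deg clockwise of the tick; off=bar angle in tool; lid=lid origin in tool"
    a=np.radians(bar-off); x=-EX*np.cos(a)+EY*np.sin(a)  # clockwise seen from above: -x towards +y
    z=-N; R=np.c_[x,np.cross(z,x),z]; return M[pot]+h*N-R@np.array(lid),R
def resid(pot,lid):
    "measured lid origin in pot frame"
    s=robot.sense(); R=Ro.from_quat(s["orientation"]).as_matrix(); D=s["eef_pos"]+R@np.array(lid)-M[pot]
    f=R.T@s["force"]; print("lid in pot frame x,y,z",np.round([D@EX,D@EY,D@N],2),"tilt err",np.degrees(np.arccos(min(1,-R[:,2]@N))).round(2),"tool x deg cw of -EX",np.degrees(np.arctan2(R[:,0]@EY,-R[:,0]@EX)).round(2),"F tool",f.round(1),"Tq",(R.T@s["torque"]).round(2),"w",s["gripper_width"],"j6",s["joint_positions"].round(2),"t",s["time_s"])
E
python3 -c "
from rim import *
go(*place('L',15,-9,-1.5,(.9,-.4,.9)))"
```

```text
GO rotvec [-0.0995 -0.523  -0.6228] shift m [-0.187  -0.0642  0.0378] rows>= 6.6
```

Call:
drive_tool(
  motion="-0.0995 -0.523 -0.6228 -0.187 -0.0642 0.0378 0.050;-0.0995 -0.523 -0.6228 -0.187 -0.0642 0.0378 0.050;-0.0995 -0.523 -0.6228 -0.187 -0.0642 0.0378 0.050;-0.0995 -0.523 -0.6228 -0.187 -0.0642 0.0378 0.050;-0.0995 -0.523 -0.6228 -0.187 -0.0642 0.0378 0.050;-0.0995 -0.523 -0.6228 -0.187 -0.0642 0.0378 0.050;-0.0995 -0.523 -0.6228 -0.187 -0.0642 0.0378 0.050;-0.0995 -0.523 -0.6228 -0.187 -0.0642 0.0378 0.050;-0.0995 -0.523 -0.6228 -0.187 -0.0642 0.0378 0.050;-0.0995 -0.523 -0.6228 -0.187 -0.0642 0.0378 0.050;-0.0995 -0.523 -0.6228 -0.187 -0.0642 0.0378 0.050;-0.0995 -0.523 -0.6228 -0.187 -0.0642 0.0378 0.050",
)

```text
time_s: 5.1
eef_pos: [553.3, 76.0, 112.5]
orientation: [-0.036, 0.965, -0.024, 0.258]
force: [-0.3, -0.4, -0.3]
gripper_width: 57.2
grip_force: 53.8
```

```bash
python3 - <<'E'
from rim import *
upd("-0.0995 -0.523 -0.6228 -0.187 -0.0642 0.0378")
resid("L",(.9,-.4,.9)); held("w6"); resid("L",(.9,-.4,.9))
E
```

```text
cmd [552.5  75.5 112.2] meas [553.3  76.  112.5] F [-0.3 -0.4 -0.3] j [ 0.    0.08 -0.68  0.28 -0.03 -0.08] t 5.1
  rot err deg [-0.02  0.    0.01]
lid in pot frame x,y,z [ 0.8   0.5  14.88] tilt err 0.02 tool x deg cw of -EX -7.49 F tool [ 0.4 -0.3  0.2] Tq [-0.07  0.48 -0.01] w 57.17681214601423 j6 [ 0.    0.08 -0.68  0.28 -0.03 -0.08] t 5.1
held top z [-17.  -15.9 -13.6] x [-25.2  30.5] y [-27.3  27.4]
circle 2.3 0.4 30.6 bar [ 21.1  -1.7 -16.5] bar angle about tool z from tool x -6.4 n 226
lid in pot frame x,y,z [ 0.67  0.48 14.87] tilt err 0.02 tool x deg cw of -EX -7.5 F tool [-0.1  0.4 -0.1] Tq [-0.06  0.51 -0.03] w 56.851665357852696 j6 [ 0.    0.08 -0.68  0.28 -0.03 -0.08] t 5.15
```

View pics/w6.png

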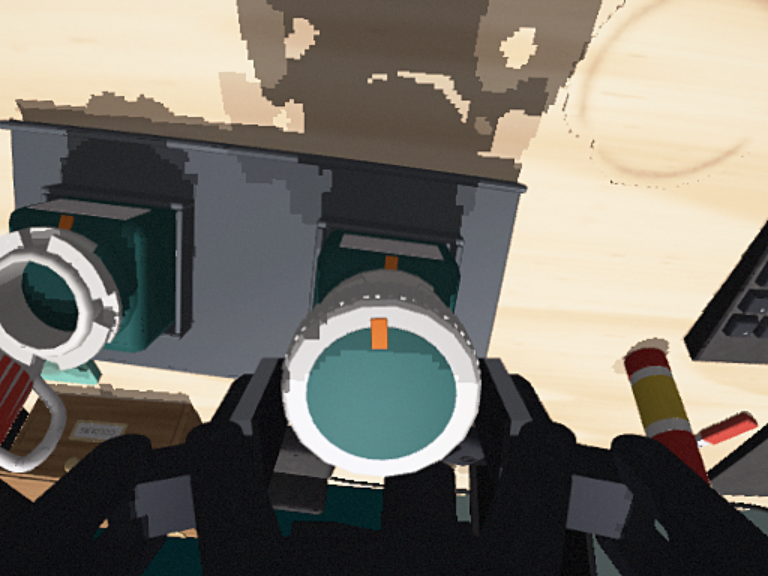

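The picture shows the held lid's bar at (379,333), the left pot's tick at (391,262) just clockwise of it, and the right pot's tick at (66,222). I check the tick positions in the pot frames.

```bash
python3 - <<'E'
from rim import *
i,p,d=load("w6"); C=cloud(i,d); hsv=cv2.cvtColor(p,cv2.COLOR_RGB2HSV)
m=cv2.inRange(hsv,(5,110,50),(22,255,255)); n,_,st,ce=cv2.connectedComponentsWithStats(m)
for k in range(1,n):
    if st[k,4]<25 or ce[k][1]>260: continue
    for pot in"LR":
        o=M[pot]-18*N; c,r=ray(i,ce[k]); X=c+r[0]*((o-c)@N/(r[0]@N)); q=X-M[pot]
        if np.linalg.norm(q)<60:
            D=C[int(ce[k][1]),int(ce[k][0])]-M[pot]; print(pot,ce[k].round(1),st[k],np.round([q@EX,q@EY],1),"deg cw",np.degrees(np.arctan2(q@EY,-q@EX)).round(1),"depth",np.round([D@EX,D@EY,D@N],1))
E
```

```text
R [ 43.7 147.8] [ 39 143  11  11  84] [-26.6   1.6] deg cw 3.5 depth [-26.2  -0.7 -21. ]
L [260.3 174.8] [256 170  10  10  78] [-26.3  -0.1] deg cw -0.2 depth [-25.9  -0.1 -21.4]
L [252.3 222. ] [247 212  12  21 227] [ 1.7 -0.9] deg cw -153.2 depth [-19.1  -3.5  31.3]
```

Call:
drive_tool(
  motion="0 0 0 0.0006 -0.0004 0.008 0.050;0 0 0 0.0006 -0.0004 0.014 0.050;0 0 0 0.0006 -0.0004 0.016 0.050;0 0 0 0.0006 -0.0004 0.017 0.050;0 0 0 0.0006 -0.0004 0.018 0.050;0 0 0 0.0006 -0.0004 0.018 0.050",
)

```text
time_s: 5.65
eef_pos: [560.6, 74.8, 96.0]
orientation: [-0.036, 0.965, -0.024, 0.257]
force: [-5.5, 0.5, 4.8]
gripper_width: 57.1
grip_force: 54.5
```

```bash
python3 - <<'E'
from rim import *
upd("0 0 0 0.0006 -.0004 .018"); resid("L",(.9,-.4,.9))
E
```

```text
cmd [561.   74.6  96.3] meas [560.6  74.8  96. ] F [-5.5  0.5  4.8] j [-0.    0.11 -0.7   0.24 -0.03 -0.08] t 5.65
  rot err deg [-0.02  0.06 -0.02]
lid in pot frame x,y,z [-1.05 -0.29 -3.14] tilt err 0.06 tool x deg cw of -EX -7.52 F tool [ 2.3  0.5 -6.9] Tq [-0.24  0.79 -0.03] w 57.07307140452754 j6 [-0.    0.11 -0.7   0.24 -0.03 -0.08] t 5.65
```

Call:
drive_tool(
  motion="0 0 0 0 0 -0.002 0.050;0 0 0 0.001 0 -0.002 0.050;0 0 0 0.001 0 0 0.050;0 0 0 0.001 0 0.001 0.050;0 0 0 0.001 0 0.0015 0.050;0 0 0 0.001 0 0.0015 0.050",
)

```text
time_s: 6.15
eef_pos: [560.5, 74.6, 94.6]
orientation: [-0.036, 0.965, -0.024, 0.258]
force: [-9.0, 0.2, 10.2]
gripper_width: 57.2
grip_force: 55.3
```

```bash
python3 - <<'E'
from rim import *
upd("0 0 0 0.001 0 .0015"); resid("L",(.9,-.4,.9))
for k in range(3): imaging.camera("wrist"); resid("L",(.9,-.4,.9))
E
```

```text
cmd [560.9  74.4  94.5] meas [560.5  74.6  94.6] F [-9.   0.2 10.2] j [-0.    0.12 -0.7   0.23 -0.03 -0.08] t 6.15
  rot err deg [-0.02  0.01 -0.01]
lid in pot frame x,y,z [-1.81 -0.45 -4.26] tilt err 0.02 tool x deg cw of -EX -7.51 F tool [  2.7   0.1 -13.4] Tq [-0.17  0.96  0.02] w 57.22128509958515 j6 [-0.    0.12 -0.7   0.23 -0.03 -0.08] t 6.15
lid in pot frame x,y,z [-1.76 -0.45 -4.22] tilt err 0.02 tool x deg cw of -EX -7.51 F tool [  3.4   0.8 -12.1] Tq [-0.28  0.92  0.05] w 56.686537206505264 j6 [-0.    0.12 -0.7   0.23 -0.03 -0.08] t 6.2
lid in pot frame x,y,z [-1.76 -0.45 -4.19] tilt err 0.02 tool x deg cw of -EX -7.51 F tool [  3.2   0.2 -12.6] Tq [-0.16  0.95  0.02] w 57.45339238722911 j6 [-0.    0.12 -0.7   0.23 -0.03 -0.08] t 6.25
lid in pot frame x,y,z [-1.75 -0.45 -4.19] tilt err 0.02 tool x deg cw of -EX -7.51 F tool [  3.5   0.9 -12.9] Tq [-0.21  0.9  -0.  ] w 57.31493361519791 j6 [-0.    0.12 -0.7   0.23 -0.03 -0.08] t 6.3
```

Call:
drive_tool(
  motion="0 0 0.02 0 0 -0.0003 0.050;0 0 0.04 0 0 -0.0003 0.050;0 0 0.06 0 0 -0.0003 0.050;0 0 0.08 0 0 0 0.050;0 0 0.10 0 0 0 0.050;0 0 0.11 0 0 0 0.050;0 0 0.12 0 0 0 0.050;0 0 0.13 0 0 0 0.050",
)

```text
time_s: 6.97
eef_pos: [561.7, 74.9, 94.9]
orientation: [0.027, 0.965, -0.007, 0.259]
force: [3.4, 5.1, 1.9]
gripper_width: 57.4
grip_force: 53.9
```

```bash
python3 - <<'E'
from rim import *
upd("0 0 .13 0 0 0"); resid("L",(.9,-.4,.9))
E
```

```text
cmd [560.9  74.4  94.5] meas [561.7  74.9  94.9] F [3.4 5.1 1.9] j [-0.    0.12 -0.7   0.23 -0.03  0.05] t 6.97
  rot err deg [-0.07 -0.07  0.  ]
lid in pot frame x,y,z [-0.72  0.05 -4.54] tilt err 0.11 tool x deg cw of -EX -0.04 F tool [-3.6  5.3 -0.1] Tq [-1.07 -0.14 -0.04] w 57.35229591121673 j6 [-0.    0.12 -0.7   0.23 -0.03  0.05] t 6.9667
```

Call:
drive_tool(
  motion="0 0 0 -0.0005 0.0005 0.0005 0.050;0 0 0 -0.0005 0.0005 0.001 0.050;0 0 0 -0.0005 0.0005 0.0015 0.050;0 0 0 -0.0005 0.0005 0.002 0.050",
)

```text
time_s: 7.3
eef_pos: [562.8, 74.8, 93.2]
orientation: [0.027, 0.965, -0.008, 0.259]
force: [2.0, 1.6, 4.5]
gripper_width: 57.5
grip_force: 54.1
```

```bash
python3 - <<'E'
from rim import *
upd("0 0 0 -.0005 .0005 .002"); resid("L",(.9,-.4,.9))
E
```

```text
cmd [562.4  74.8  93. ] meas [562.8  74.8  93.2] F [2.  1.6 4.5] j [-0.    0.12 -0.7   0.23 -0.03  0.05] t 7.3
  rot err deg [ 0.01 -0.04 -0.01]
lid in pot frame x,y,z [-0.62 -0.05 -6.58] tilt err 0.03 tool x deg cw of -EX -0.06 F tool [-3.9  1.7 -2.9] Tq [-0.39 -0.25 -0.02] w 57.513324298743385 j6 [-0.    0.12 -0.7   0.23 -0.03  0.05] t 7.3
```

Call:
drive_tool(
  motion="0 0 0 -0.0004 0.0002 0.0007 0.050;0 0 0 -0.0004 0.0002 0.0014 0.050;0 0 0 -0.0004 0.0002 0.002 0.050;0 0 0 -0.0004 0.0002 0.0025 0.050;0 0 0 -0.0004 0.0002 0.0025 0.050",
)

```text
time_s: 7.72
eef_pos: [564.2, 75.0, 91.1]
orientation: [0.027, 0.966, -0.007, 0.259]
force: [2.7, 0.3, 2.3]
gripper_width: 57.1
grip_force: 54.1
```

```bash
python3 - <<'E'
from rim import *
upd("0 0 0 -.0004 .0002 .0025"); resid("L",(.9,-.4,.9))
E
```

```text
cmd [564.   75.   91.1] meas [564.2  75.   91.1] F [2.7 0.3 2.3] j [-0.    0.13 -0.7   0.22 -0.03  0.05] t 7.72
  rot err deg [ 0.   -0.01 -0.01]
lid in pot frame x,y,z [-0.47  0.21 -9.13] tilt err 0.01 tool x deg cw of -EX -0.05 F tool [-3.5  0.5 -0.7] Tq [-0.16 -0.2   0.05] w 57.11932469734319 j6 [-0.    0.13 -0.7   0.22 -0.03  0.05] t 7.7167
```

Call:
drive_tool(
  motion="0 0 0 -0.0003 0 0.0007 0.050;0 0 0 -0.0003 0 0.0014 0.050;0 0 0 -0.0003 0 0.002 0.050;0 0 0 -0.0003 0 0.0025 0.050;0 0 0 -0.0003 0 0.0025 0.050",
)

```text
time_s: 8.13
eef_pos: [565.4, 74.9, 89.9]
orientation: [0.027, 0.965, -0.008, 0.259]
force: [-8.4, -0.9, 15.5]
gripper_width: 57.1
grip_force: 55.7
```

```bash
python3 - <<'E'
from rim import *
upd("0 0 0 -.0003 0 .0025"); resid("L",(.9,-.4,.9))
E
```

```text
cmd [565.5  74.9  89.1] meas [565.4  74.9  89.9] F [-8.4 -0.9 15.5] j [-0.    0.13 -0.7   0.22 -0.03  0.05] t 8.13
  rot err deg [ 0.01 -0.06 -0.01]
lid in pot frame x,y,z [-1.000e-02  2.100e-01 -1.073e+01] tilt err 0.06 tool x deg cw of -EX -0.06 F tool [ -0.5  -1.4 -17.6] Tq [-0.07  0.49  0.02] w 57.144413914069915 j6 [-0.    0.13 -0.7   0.22 -0.03  0.05] t 8.1333
```

The lid dropped in, so this lid belongs to the left pot. Now I wind it down.

Call:
drive_tool(
  motion="0 0 0.0873 0 -0.0001 0 0.050;0 0 0.1745 0 -0.0002 0.0003 0.050;0 0 0.2618 0 -0.0002 0.0006 0.050;0 0 0.349 -0.0001 -0.0003 0.001 0.050;0 0 0.4363 -0.0001 -0.0004 0.0013 0.050;0 0 0.5236 -0.0001 -0.0005 0.0016 0.050",
)

```text
time_s: 8.63
eef_pos: [565.8, 74.4, 88.1]
orientation: [0.278, 0.925, 0.06, 0.252]
force: [-9.9, -0.2, 15.0]
gripper_width: 57.5
grip_force: 55.6
```

```bash
python3 - <<'E'
from rim import *
upd("0 0 .5236 -.0001 -.0005 .0016"); resid("L",(.9,-.4,.9))
E
```

```text
cmd [566.3  74.3  87.7] meas [565.8  74.4  88.1] F [-9.9 -0.2 15. ] j [-0.    0.13 -0.7   0.21 -0.03  0.57] t 8.63
  rot err deg [ 0.01 -0.    0.21]
lid in pot frame x,y,z [ -0.61   0.2  -12.52] tilt err 0.01 tool x deg cw of -EX 30.16 F tool [  0.5  -1.2 -17.9] Tq [ 0.33  0.68 -0.19] w 57.45873920014775 j6 [-0.    0.13 -0.7   0.21 -0.03  0.57] t 8.6333
```

Winding down as expected (1.8 mm in 30°). I continue.

Call:
drive_tool(
  motion="0 0 0.0873 0 -0.0001 0.0002 0.050;0 0 0.1745 0 -0.0002 0.0005 0.050;0 0 0.2618 0 -0.0002 0.0009 0.050;0 0 0.349 -0.0001 -0.0003 0.0012 0.050;0 0 0.4363 -0.0001 -0.0004 0.0015 0.050;0 0 0.5 -0.0001 -0.0005 0.0018 0.050",
)

```text
time_s: 9.13
eef_pos: [566.6, 73.9, 87.6]
orientation: [0.498, 0.828, 0.121, 0.23]
force: [-22.1, 1.2, 33.0]
gripper_width: 57.1
grip_force: 57.9
```

```bash
python3 - <<'E'
from rim import *
upd("0 0 .5 -.0001 -.0005 .0018"); resid("L",(.9,-.4,.9))
E
```

```text
cmd [567.1  73.8  86.1] meas [566.6  73.9  87.6] F [-22.1   1.2  33. ] j [-0.    0.14 -0.7   0.21 -0.03  1.07] t 9.13
  rot err deg [-0.07 -0.05  0.22]
lid in pot frame x,y,z [ -0.04   0.29 -13.36] tilt err 0.09 tool x deg cw of -EX 58.82 F tool [  1.3  -2.3 -39.6] Tq [ 1.07  0.57 -0.28] w 57.13055805652962 j6 [-0.    0.14 -0.7   0.21 -0.03  1.07] t 9.1333
```

Call:
drive_tool(
  motion="0 0 0 0 0 -0.0012 0.050;0 0 0.05 0 0 -0.0012 0.050;0 0 0.10 0 -0.0001 -0.0011 0.050;0 0 0.15 0 -0.0002 -0.001 0.050;0 0 0.15 0 -0.0002 -0.001 0.050",
)

```text
time_s: 9.55
eef_pos: [566.1, 73.5, 87.5]
orientation: [0.558, 0.788, 0.137, 0.22]
force: [-8.4, -1.1, 15.6]
gripper_width: 57.1
grip_force: 57.4
```

```bash
python3 - <<'E'
from rim import *
upd("0 0 .15 0 -.0002 -.001"); resid("L",(.9,-.4,.9)); held("w7")
E
```

```text
cmd [566.4  73.7  86.9] meas [566.1  73.5  87.5] F [-8.4 -1.1 15.6] j [-0.    0.13 -0.7   0.21 -0.03  1.22] t 9.55
  rot err deg [-0.01 -0.06  0.11]
lid in pot frame x,y,z [ -0.39  -0.03 -13.23] tilt err 0.06 tool x deg cw of -EX 67.3 F tool [ -1.7  -0.1 -17.7] Tq [ 0.52 -0.05 -0.25] w 57.13143127354301 j6 [-0.    0.13 -0.7   0.21 -0.03  1.22] t 9.55
held top z [-17.1 -16.1 -13.7] x [-25.2  30.3] y [-26.9  27.1]
circle 1.6 0.5 29.4 bar [ 21.1  -0.  -16.7] bar angle about tool z from tool x -1.5 n 230
```

Call:
drive_tool(
  motion="0 0 0.05 0 0 -0.0002 0.050;0 0 0.10 0 -0.0001 -0.0002 0.050;0 0 0.15 0 -0.0002 -0.0002 0.050;0 0 0.2 0 -0.0002 -0.0002 0.050",
)

```text
time_s: 9.93
eef_pos: [565.8, 74.4, 87.0]
orientation: [0.633, 0.729, 0.159, 0.204]
force: [-2.7, -1.3, 8.2]
gripper_width: 57.3
grip_force: 55.5
```

```bash
python3 - <<'E'
from rim import *
upd("0 0 .2 0 -.0002 -.0002"); resid("L",(.9,-.4,.9)); held("w8")
E
```

```text
cmd [566.2  73.7  86.9] meas [565.8  74.4  87. ] F [-2.7 -1.3  8.2] j [-0.    0.14 -0.7   0.21 -0.03  1.42] t 9.93
  rot err deg [-0.    0.09  0.04]
lid in pot frame x,y,z [ -0.79   0.98 -13.44] tilt err 0.1 tool x deg cw of -EX 78.7 F tool [-1.8  1.5 -8.4] Tq [ 0.26 -0.09 -1.12] w 57.291016645740754 j6 [-0.    0.14 -0.7   0.21 -0.03  1.42] t 9.9333
held top z [-17.3 -16.3 -13.7] x [-26.   29.7] y [-27.4  27.2]
circle 0.2 0.2 29.9 bar [ 20.1  -1.8 -16.8] bar angle about tool z from tool x -5.9 n 225
```

Call:
drive_tool(
  motion="0 0 0 0 0 0 0.050;0 0 0.05 0.0003 0 0 0.050;0 0 0.10 0.0003 0 0 0.050;0 0 0.1 0.0003 0 0 0.050",
  grip_force=80,
)

```text
time_s: 10.32
eef_pos: [565.6, 75.1, 87.0]
orientation: [0.669, 0.697, 0.169, 0.196]
force: [-5.9, 6.9, 9.9]
gripper_width: 56.4
grip_force: 88.7
```

```bash
python3 - <<'E'
from rim import *
upd("0 0 .1 .0003 0 0"); resid("L",(.9,-.4,.9)); held("w9")
E
```

```text
cmd [566.1  74.   86.9] meas [565.6  75.1  87. ] F [-5.9  6.9  9.9] j [-0.    0.14 -0.7   0.21 -0.02  1.52] t 10.32
  rot err deg [0.01 0.14 0.05]
lid in pot frame x,y,z [ -0.92   1.7  -13.32] tilt err 0.14 tool x deg cw of -EX 84.44 F tool [  6.6   0.1 -11.7] Tq [ 0.45  1.23 -0.46] w 56.39490840176613 j6 [-0.    0.14 -0.7   0.21 -0.02  1.52] t 10.3167
held top z [-17.3 -16.2 -13.7] x [-26.7  29. ] y [-27.2  27.2]
circle 0.0 0.2 29.9 bar [ 19.   -3.8 -16.7] bar angle about tool z from tool x -11.7 n 225
```

Call:
drive_tool(
  motion="0 0 0 0 0 0 0.0854;0 0 0 0 0 0 0.0854;0 0 0 0 0 0 0.0854;0 0 0 0 0 -0.02 0.0854;0 0 0 0 0 -0.06 0.0854;0 0 0 0 0 -0.10 0.0854;0 0 0 0 0 -0.13 0.0854;0 0 0 0 0 -0.13 0.0854;0 0 0 0 0 -0.13 0.0854",
)

```text
time_s: 11.12
eef_pos: [501.4, 77.6, 201.1]
orientation: [0.668, 0.697, 0.169, 0.198]
force: [0.1, 0.3, -1.0]
gripper_width: 85.3
grip_force: 0.0
```

```bash
python3 - <<'E'
from rim import *
upd("0 0 0 0 0 -.13"); i,p,d=snap("w10"); C=cloud(i,d)
D=C-M["L"]; q=np.stack([D@EX,D@EY,D@N],-1); r=np.hypot(q[...,0],q[...,1]); m=(r<40)&(q[...,2]>-4)&(q[...,2]<25)
P=q[m]; z=np.median(P[:,2]); print("lid top z",np.percentile(P[:,2],[5,50,95]).round(1),cv2.minEnclosingCircle(P[np.abs(P[:,2]-z)<1.5][:,:2].astype(np.float32)))
c=P[np.abs(P[:,2]-z)<2]; A=np.c_[c[:,:2],np.ones(len(c))]; print("tilt",np.linalg.lstsq(A,c[:,2],rcond=None)[0])
E
```

```text
cmd [501.2  77.6 199.5] meas [501.4  77.6 201.1] F [ 0.1  0.3 -1. ] j [ 0.01 -0.1  -0.61  0.54 -0.03  1.53] t 11.12
  rot err deg [-0.19 -0.02 -0.  ]
lid top z [2.  3.8 5. ] ((0.23794402182102203, 0.6801669001579285), 28.757644653320312)
tilt [-5.39273410e-05 -1.19121406e-03  3.85219826e+00]
```

View pics/w10.png

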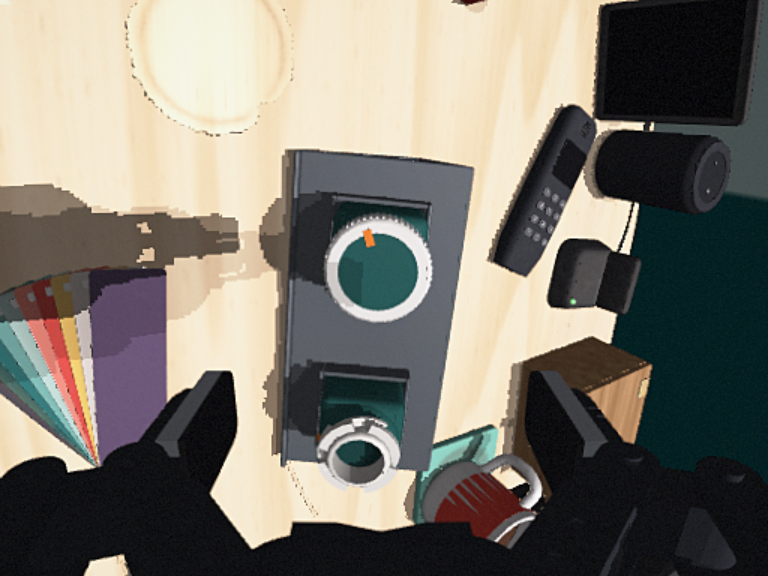

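The picture shows the lid home on the left pot with no tilt (top at 3.8 mm, as expected for home) and its bar at (369,238). Next is the right lid.

```bash
python3 - <<'E'
from rim import *
go([440,-177,75],down(np.radians(146.4)))
E
```

```text
GO rotvec [ 0.4574  0.2929 -0.9207] shift m [-0.2464 -0.1274  0.0845] rows>= 8.6
```

Call:
drive_tool(
  motion="0.4574 0.2929 -0.9207 -0.2464 -0.1274 0.0845 0.0854;0.4574 0.2929 -0.9207 -0.2464 -0.1274 0.0845 0.0854;0.4574 0.2929 -0.9207 -0.2464 -0.1274 0.0845 0.0854;0.4574 0.2929 -0.9207 -0.2464 -0.1274 0.0845 0.0854;0.4574 0.2929 -0.9207 -0.2464 -0.1274 0.0845 0.0854;0.4574 0.2929 -0.9207 -0.2464 -0.1274 0.0845 0.0854;0.4574 0.2929 -0.9207 -0.2464 -0.1274 0.0845 0.0854;0.4574 0.2929 -0.9207 -0.2464 -0.1274 0.0845 0.0854;0.4574 0.2929 -0.9207 -0.2464 -0.1274 0.0845 0.0854;0.4574 0.2929 -0.9207 -0.2464 -0.1274 0.0845 0.0854;0.4574 0.2929 -0.9207 -0.2464 -0.1274 0.0845 0.0854;0.4574 0.2929 -0.9207 -0.2464 -0.1274 0.0845 0.0854",
)

```text
time_s: 12.17
eef_pos: [440.0, -176.0, 73.9]
orientation: [0.29, 0.957, 0.001, -0.0]
force: [-0.4, 0.2, 0.0]
gripper_width: 85.4
grip_force: 0.0
```

```bash
python3 - <<'E'
from h import *
upd("0.4574 0.2929 -0.9207 -0.2464 -0.1274 0.0845")
i,p,d=snap("w11"); hsv=cv2.cvtColor(p,cv2.COLOR_RGB2HSV); C=cloud(i,d)
r=np.hypot(C[...,0]-440,C[...,1]+177); m=(r<45)&(C[...,2]>14)&(C[...,2]<22); P=C[m]; (cx,cy),rr=cv2.minEnclosingCircle(P[:,:2].astype(np.float32)); print(cx,cy,rr,np.median(P[:,2]))
m=cv2.inRange(hsv,(5,110,60),(22,255,255)); n,_,st,ce=cv2.connectedComponentsWithStats(m)
for k in range(1,n):
    b=onplane(i,ce[k],18)[0]
    if st[k,4]>30 and np.hypot(b[0]-cx,b[1]-cy)<29:
        a=np.arctan2(b[1]-cy,b[0]-cx); print(st[k],b.round(1),np.degrees(a).round(1)); go([cx,cy,0.0],down(a))
E
```

```text
cmd [ 440. -177.   75.] meas [ 440.  -176.    73.9] F [-0.4  0.2  0. ] j [-0.56  0.24 -0.44  0.9   0.    0.03] t 12.17
  rot err deg [-0.08  0.07  0.1 ]
442.165283203125 -177.09864807128906 29.50884437561035 18.330916910788734
[253 176   7  14  97] [ 426.6 -165.5   18. ] 143.4
GO rotvec [ 0.     -0.      0.0519] shift m [-0.0018  0.0011  0.075 ] rows>= 1.8
```

Call:
drive_tool(
  motion="0 0 0.05 -0.0018 0.0011 0.035 0.0854;0 0 0.05 -0.0018 0.0011 0.06 0.0854;0 0 0.05 -0.0018 0.0011 0.072 0.0854;0 0 0.05 -0.0018 0.0011 0.075 0.072;0 0 0.05 -0.0018 0.0011 0.075 0.064;0 0 0.05 -0.0018 0.0011 0.075 0.055;0 0 0.05 -0.0018 0.0011 0.075 0.050;0 0 0.05 -0.0018 0.0011 0.075 0.050;0 0 0.05 -0.0018 0.0011 0.075 0.050",
  grip_force=50,
)

```text
time_s: 12.97
eef_pos: [442.9, -177.3, 1.1]
orientation: [0.313, 0.95, -0.0, 0.001]
force: [-0.7, 1.0, 6.3]
gripper_width: 57.6
grip_force: 53.9
```

Call:
drive_tool(
  motion="0 0 0 0 0 -0.03 0.050;0 0 0 0 0 -0.07 0.050;0 0 0 0 0 -0.11 0.050;0 0 0 0 0 -0.15 0.050;0 0 0 0 0 -0.15 0.050;0 0 0 0 0 -0.15 0.050;0 0 0 0 0 -0.15 0.050",
)

```text
time_s: 13.55
eef_pos: [442.1, -176.9, 149.9]
orientation: [0.313, 0.95, -0.0, 0.0]
force: [-0.7, -0.2, -0.8]
gripper_width: 57.1
grip_force: 53.8
```

```bash
python3 - <<'E'
from rim import *
upd("0 0 0.05 -0.0018 0.0011 0.075"); upd("0 0 0 0 0 -.15"); held("w12"); go(*place("R",15,-9,-1.5,(.5,-.2,.9)))
E
```

```text
cmd [ 442.1 -177.1   -0. ] meas [ 442.1 -176.9  149.9] F [-0.7 -0.2 -0.8] j [-0.56  0.17 -0.3   1.09  0.    0.08] t 13.55
  rot err deg [-0.   -0.02 -0.  ]
cmd [ 442.1 -177.1  150. ] meas [ 442.1 -176.9  149.9] F [-0.7 -0.2 -0.8] j [-0.56  0.17 -0.3   1.09  0.    0.08] t 13.55
  rot err deg [-0.   -0.02 -0.  ]
held top z [-18.2 -17.1 -14.2] x [-27.   28.8] y [-27.   26.9]
circle 0.1 0.0 29.5 bar [ 19.6  -0.4 -17.7] bar angle about tool z from tool x -1.4 n 220
GO rotvec [-0.1189 -0.5212 -0.694 ] shift m [-0.0053  0.1666  0.0379] rows>= 7.0
```

```bash
python3 - <<'E'
from rim import *
go(*place("R",12,-9,-1.2,(-.4,0,.3)))
E
```

```text
GO rotvec [-0.1176 -0.5217 -0.6992] shift m [-0.0063  0.1669  0.0414] rows>= 7.0
```

Call:
drive_tool(
  motion="-0.1176 -0.5217 -0.6992 -0.0063 0.1669 0.0414 0.050;-0.1176 -0.5217 -0.6992 -0.0063 0.1669 0.0414 0.050;-0.1176 -0.5217 -0.6992 -0.0063 0.1669 0.0414 0.050;-0.1176 -0.5217 -0.6992 -0.0063 0.1669 0.0414 0.050;-0.1176 -0.5217 -0.6992 -0.0063 0.1669 0.0414 0.050;-0.1176 -0.5217 -0.6992 -0.0063 0.1669 0.0414 0.050;-0.1176 -0.5217 -0.6992 -0.0063 0.1669 0.0414 0.050;-0.1176 -0.5217 -0.6992 -0.0063 0.1669 0.0414 0.050;-0.1176 -0.5217 -0.6992 -0.0063 0.1669 0.0414 0.050;-0.1176 -0.5217 -0.6992 -0.0063 0.1669 0.0414 0.050;-0.1176 -0.5217 -0.6992 -0.0063 0.1669 0.0414 0.050",
)

```text
time_s: 14.52
eef_pos: [547.3, -47.0, 108.7]
orientation: [-0.037, 0.965, -0.025, 0.257]
force: [0.0, -0.1, 0.1]
gripper_width: 57.1
grip_force: 53.8
```

```bash
python3 - <<'E'
from rim import *
upd("-0.1176 -0.5217 -0.6992 -0.0063 0.1669 0.0414"); l=(-.4,0,.3)
for k in range(3): imaging.camera("wrist"); resid("R",l)
E
```

```text
cmd [546.4 -46.6 108.6] meas [547.3 -47.  108.7] F [ 0.  -0.1  0.1] j [-0.31  0.07 -0.71  0.29  0.12 -0.35] t 14.52
  rot err deg [0.03 0.06 0.14]
lid in pot frame x,y,z [ 0.98 -0.3  11.74] tilt err 0.04 tool x deg cw of -EX -7.71 F tool [0.9 0.4 0.8] Tq [-0.08  0.42  0.07] w 57.060035145431755 j6 [-0.31  0.07 -0.71  0.28  0.12 -0.35] t 14.5667
lid in pot frame x,y,z [ 0.91 -0.24 11.78] tilt err 0.03 tool x deg cw of -EX -7.73 F tool [0.8 0.4 0.9] Tq [-0.07  0.47  0.02] w 56.92861919143817 j6 [-0.31  0.07 -0.71  0.28  0.12 -0.35] t 14.6167
lid in pot frame x,y,z [ 0.74 -0.14 11.8 ] tilt err 0.02 tool x deg cw of -EX -7.75 F tool [0.4 0.2 0.1] Tq [-0.07  0.48  0.04] w 57.47817791860133 j6 [-0.31  0.07 -0.71  0.28  0.12 -0.35] t 14.6667
```

Call:
drive_tool(
  motion="0 0 0 0 0.0002 0.006 0.050;0 0 0 0 0.0002 0.010 0.050;0 0 0 0 0.0002 0.013 0.050;0 0 0 0 0.0002 0.015 0.050;0 0 0 0 0.0002 0.0165 0.050;0 0 0 0 0.0002 0.0165 0.050;0 0 0 0 0.0002 0.0165 0.050",
)

```text
time_s: 15.25
eef_pos: [554.4, -46.7, 94.4]
orientation: [-0.038, 0.965, -0.025, 0.258]
force: [-7.1, 0.6, 7.8]
gripper_width: 57.1
grip_force: 54.8
```

```bash
python3 - <<'E'
from rim import *
upd("0 0 0 0 .0002 .0165"); resid("R",(-.4,0,.3))
E
```

```text
cmd [554.6 -46.9  94.3] meas [554.4 -46.7  94.4] F [-7.1  0.6  7.8] j [-0.3   0.1  -0.72  0.24  0.12 -0.35] t 15.25
  rot err deg [ 0.    0.01 -0.01]
lid in pot frame x,y,z [-0.15  0.31 -4.24] tilt err 0.01 tool x deg cw of -EX -7.81 F tool [  2.2   0.5 -10.3] Tq [-0.17  0.98 -0.  ] w 57.11127954708777 j6 [-0.3   0.1  -0.72  0.24  0.12 -0.35] t 15.25
```

Resting at 10 N and about -4.2, the same as with the first lid. I sweep clockwise.

Call:
drive_tool(
  motion="0 0 0.02 0 0 -0.0002 0.050;0 0 0.04 0 0 -0.0002 0.050;0 0 0.06 0 0 -0.0001 0.050;0 0 0.08 0 0 0 0.050;0 0 0.10 0 0 0 0.050;0 0 0.12 0 0 0.0003 0.050;0 0 0.14 0 0 0.0006 0.050;0 0 0.15 0 0 0.001 0.050;0 0 0.15 0 0 0.001 0.050",
)

```text
time_s: 16.0
eef_pos: [555.3, -46.8, 93.3]
orientation: [0.034, 0.965, -0.005, 0.259]
force: [0.4, -0.4, -0.8]
gripper_width: 57.2
grip_force: 53.8
```

```bash
python3 - <<'E'
from rim import *
upd("0 0 .15 0 0 .001"); resid("R",(-.4,0,.3))
E
```

```text
cmd [555.1 -46.9  93.4] meas [555.3 -46.8  93.3] F [ 0.4 -0.4 -0.8] j [-0.3   0.1  -0.72  0.24  0.12 -0.2 ] t 16.0
  rot err deg [-0.01  0.01  0.04]
lid in pot frame x,y,z [ 0.02  0.2  -5.67] tilt err 0.01 tool x deg cw of -EX 0.83 F tool [ 0.  -0.4  0.9] Tq [-0.02  0.49 -0.03] w 57.211196099621716 j6 [-0.3   0.1  -0.72  0.24  0.12 -0.2 ] t 16.0
```

It is free of axial force, so it is dropping in. I follow it down about 5.5 mm.

Call:
drive_tool(
  motion="0 0 0 0 0 0.001 0.050;0 0 0 0 0 0.002 0.050;0 0 0 0 0 0.003 0.050;0 0 0 0 0 0.004 0.050;0 0 0 0 0 0.0048 0.050;0 0 0 0 0 0.0053 0.050;0 0 0 0 0 0.0053 0.050",
)

```text
time_s: 16.58
eef_pos: [557.4, -46.9, 89.8]
orientation: [0.034, 0.965, -0.006, 0.259]
force: [-15.7, 0.1, 17.8]
gripper_width: 56.9
grip_force: 56.4
```

```bash
python3 - <<'E'
from rim import *
upd("0 0 0 0 0 .0053"); resid("R",(-.4,0,.3))
E
```

```text
cmd [557.8 -47.   88.8] meas [557.4 -46.9  89.8] F [-15.7   0.1  17.8] j [-0.3   0.11 -0.73  0.23  0.12 -0.2 ] t 16.58
  rot err deg [ 0.02 -0.05 -0.02]
lid in pot frame x,y,z [ 0.13  0.22 -9.76] tilt err 0.05 tool x deg cw of -EX 0.77 F tool [  4.7  -0.8 -23.2] Tq [-0.06  1.38  0.01] w 56.91089503708365 j6 [-0.3   0.11 -0.73  0.23  0.12 -0.2 ] t 16.5833
```

Call:
drive_tool(
  motion="0 0 0.0873 0 0 -0.0006 0.050;0 0 0.1745 0 0.0001 -0.0003 0.050;0 0 0.2618 0 0.0001 0 0.050;0 0 0.349 0 0.0001 0.0004 0.050;0 0 0.4363 0 0.0002 0.0008 0.050;0 0 0.5236 -0.0001 0.0002 0.0012 0.050",
)

```text
time_s: 17.08
eef_pos: [558.9, -47.0, 88.2]
orientation: [0.285, 0.923, 0.062, 0.252]
force: [-1.6, -0.8, 3.3]
gripper_width: 57.3
grip_force: 54.1
```

```bash
python3 - <<'E'
from rim import *
upd("0 0 .5236 -.0001 .0002 .0012"); resid("R",(-.4,0,.3))
E
```

```text
cmd [558.5 -46.9  87.8] meas [558.9 -47.   88.2] F [-1.6 -0.8  3.3] j [-0.3   0.11 -0.72  0.22  0.12  0.33] t 17.08
  rot err deg [-0.01 -0.05  0.23]
lid in pot frame x,y,z [  0.56   0.03 -11.9 ] tilt err 0.05 tool x deg cw of -EX 31.02 F tool [-0.8 -0.6 -3.6] Tq [ 0.43  0.17 -0.06] w 57.33448729070264 j6 [-0.3   0.11 -0.72  0.22  0.12  0.33] t 17.0833
```

Winding down. I continue another 40°.

Call:
drive_tool(
  motion="0 0 0.0873 0 0 0.0003 0.050;0 0 0.1745 0 0.0001 0.0006 0.050;0 0 0.2618 0 0.0001 0.0009 0.050;0 0 0.349 0 0.0001 0.0012 0.050;0 0 0.4363 0 0.0002 0.0015 0.050;0 0 0.5236 -0.0001 0.0002 0.0016 0.050;0 0 0.61 -0.0001 0.0002 0.0016 0.050;0 0 0.70 -0.0001 0.0002 0.0016 0.050",
)

```text
time_s: 17.75
eef_pos: [559.2, -47.1, 86.7]
orientation: [0.583, 0.77, 0.144, 0.215]
force: [-9.2, 12.2, 7.0]
gripper_width: 57.1
grip_force: 53.7
```

```bash
python3 - <<'E'
from rim import *
upd("0 0 .7 -.0001 .0002 .0016"); resid("R",(-.4,0,.3)); held("w13")
E
```

```text
cmd [559.4 -46.8  86.5] meas [559.2 -47.1  86.7] F [-9.2 12.2  7. ] j [-0.3   0.12 -0.73  0.22  0.12  1.03] t 17.75
  rot err deg [ 0.03 -0.06  0.13]
lid in pot frame x,y,z [ -0.1   -0.19 -13.29] tilt err 0.07 tool x deg cw of -EX 71.03 F tool [ 12.7  -1.  -11. ] Tq [ 0.54  2.49 -0.87] w 57.079846371633664 j6 [-0.3   0.12 -0.73  0.22  0.12  1.03] t 17.75
held top z [-17.8 -16.7 -13.9] x [-27.   28.7] y [-27.   27.1]
circle -0.1 0.7 29.6 bar [ 19.4  -1.1 -17.3] bar angle about tool z from tool x -5.3 n 225
```

Call:
drive_tool(
  motion="0 0 0 0.0004 0 0 0.050;0 0 0.05 0.0004 0 0 0.050;0 0 0.10 0.0004 0 0 0.050;0 0 0.15 0.0004 0 0 0.050;0 0 0.15 0.0004 0 0 0.050",
  grip_force=80,
)

```text
time_s: 18.22
eef_pos: [558.9, -46.3, 86.7]
orientation: [0.64, 0.724, 0.16, 0.204]
force: [-9.8, -0.1, 8.8]
gripper_width: 56.3
grip_force: 86.2
```

```bash
python3 - <<'E'
from rim import *
upd("0 0 .15 .0004 0 0"); resid("R",(-.4,0,.3)); held("w14")
E
```

```text
cmd [559.3 -46.4  86.5] meas [558.9 -46.3  86.7] F [-9.8 -0.1  8.8] j [-0.3   0.12 -0.73  0.22  0.12  1.18] t 18.22
  rot err deg [ 0.01 -0.03  0.16]
lid in pot frame x,y,z [ -0.4    0.51 -13.13] tilt err 0.03 tool x deg cw of -EX 79.66 F tool [  0.1  -4.1 -12.5] Tq [1.   0.12 0.81] w 56.317697749307285 j6 [-0.3   0.12 -0.73  0.22  0.12  1.18] t 18.2167
held top z [-17.7 -16.6 -13.9] x [-27.9  28. ] y [-27.2  27.1]
circle -1.0 0.4 29.9 bar [ 18.2  -2.9 -17. ] bar angle about tool z from tool x -9.7 n 225
```

Call:
drive_tool(
  motion="0 0 0 0 0 0 0.0854;0 0 0 0 0 0 0.0854;0 0 0 0 0 0 0.0854;0 0 0 0 0 -0.02 0.0854;0 0 0 0 0 -0.06 0.0854;0 0 0 0 0 -0.10 0.0854;0 0 0 0 0 -0.13 0.0854;0 0 0 0 0 -0.13 0.0854;0 0 0 0 0 -0.13 0.0854;0 0 0 0 0 -0.13 0.0854",
)

```text
time_s: 19.1
eef_pos: [494.6, -42.8, 198.6]
orientation: [0.638, 0.725, 0.16, 0.204]
force: [1.2, 0.4, -0.5]
gripper_width: 85.5
grip_force: 0.0
```

```bash
python3 - <<'E'
from rim import *
upd("0 0 0 0 0 -.13"); i,p,d=snap("w15"); C=cloud(i,d)
for k in "LR":
    D=C-M[k]; q=np.stack([D@EX,D@EY,D@N],-1); r=np.hypot(q[...,0],q[...,1]); m=(r<40)&(q[...,2]>-4)&(q[...,2]<25)
    P=q[m]; z=np.median(P[:,2]); c=P[np.abs(P[:,2]-z)<2]; A=np.c_[c[:,:2],np.ones(len(c))]
    print(k,"top z",z.round(2),"tilt fit",np.linalg.lstsq(A,c[:,2],rcond=None)[0].round(3),cv2.minEnclosingCircle(c[:,:2].astype(np.float32)),len(c))
E
```

```text
cmd [494.4 -42.7 199.1] meas [494.6 -42.8 198.6] F [ 1.2  0.4 -0.5] j [-0.34 -0.13 -0.63  0.57  0.14  1.14] t 19.1
  rot err deg [-0.   -0.01 -0.  ]
L top z 3.69 tilt fit [-1.000e-03  6.000e-03  3.746e+00] ((0.3856072723865509, 0.28009137511253357), 29.19972038269043) 4246
R top z 3.82 tilt fit [ 1.000e-03 -4.000e-03  3.841e+00] ((0.46963682770729065, -0.19173771142959595), 28.929868698120117) 3856
```

View pics/w15.png

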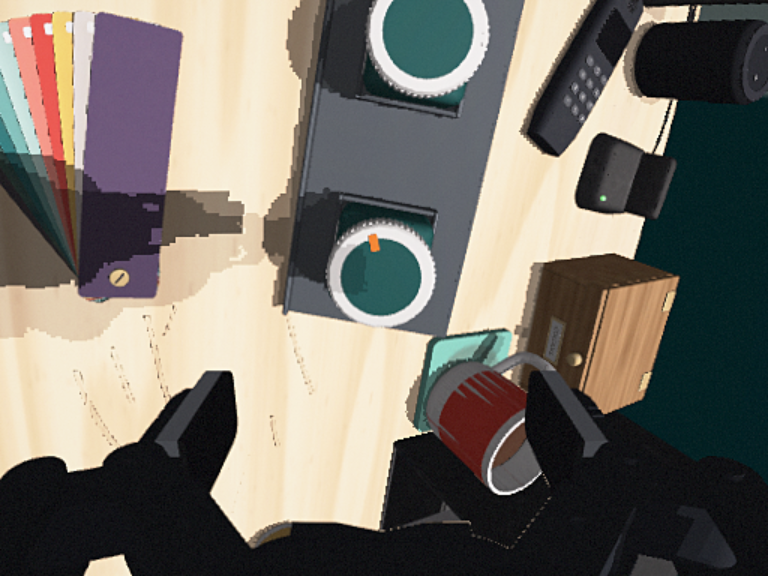

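Both lids sit level with their tops at +3.7 and +3.8 mm, which is home. The bystanders are untouched, so I hand in the job.

```bash
python3 -c "
from rig import workorder; print(workorder.close_job())"
```

```text
the job is handed in; nothing more can be done
None
```

Both lids are screwed clockwise fully home, the left-hand lid on the left pot and the right-hand lid on the right pot; the bystanders were not touched, and the job was handed in at about 19 s.

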